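# Sweep the rejected feed rollers into the reject tray

## Robot

A 7-joint arm with a two-finger parallel gripper is mounted at the origin on the work surface. World frame = base frame: x ahead of the robot, y to its left, z up, the work surface at z = 0. Lengths are in m, angles in rad, forces in N, time in s.
With the tool pointing down it reaches from about 0.425 to 0.875 m from the base axis. Payload 4.7 kg.
Tool frame: the origin (TCP) lies at the very end of the fingers, on their centre line; the grasp point (between the pads) lies 19 mm behind it; z points along the fingers, y is the line along which they close (so a half turn about z gives the same grasp; the last joint's range is limited). The gripper opens to 87 mm and grips with 3 to 60 N. Pads are 19 mm wide; open, the fingers measure 117 mm over their backs; the gripper's body (75 mm by 190 mm) begins 51 mm behind the grasp point.
Start: joints at [-1.19, 0.321, -0.07, 1.45, 0.023, 1.371, -0.057], TCP at [0.233, 0.607, 0.223] pointing down, gripper open.
Joint ranges: [-2.86, 2.86], [-0.3, 2.09], [-1.38, 1.24], [0.06, 2.45], [-1.56, 4.7], [0.09, 2.05], [-2.69, 2.69]. Speed limits (rad/s): [2.57, 2.57, 3.14, 3.14, 3.14, 3.14, 3.14].

## Interface

Orientations are given as a rotation vector (axis times angle).
In Python, from bench import ctrl, imaging, ticket gives the robot as it stands.
- The arm moves only by the tool jog_arm, never from a script. Its argument "rows" is text: rows parted by semicolons, each of 7 numbers parted by spaces: the shift along the tool's x, y, z in cm, then the turn, a rotation vector about the tool's x, y, z in rad, then the closure, from -1 (fully open) to 1 (shut), so that 0 is half open. A call has 1 to 5 rows; each row shifts and turns the commanded pose from where the row before left it, along the tool's axes as they then stand; what a row does not reach is not made up. A row lasts 1/8 s, in which the tool goes at most 62.5 mm and 10.7 degrees, less where a joint would pass 70% of its speed; a pose out of reach is approached as far as the arm can. A call with a gripper value outside its range is refused whole. The fingers move at their own pace and stop on an object; "force" is the grip in N (left out, the last holds). Time passes only in rows, so rows that do not move let the fingers close. It gives the time, the measured TCP pose, the force, the opening and the grip force at its end, in the units of the state.
- ctrl.get_state(): the state, without advancing time (a new reading comes with each control period).
- imaging.get_image(name): name is "scene" or "top" or "wrist"; returns a dict with "img" (384x512x3 uint8, blue, green, red), "vertical_fov" (degrees; the focal length in pixels is half the picture's height over the tangent of half this angle, whatever the lens; pixels are square), "cx", "cy" (the principal point, pixels), "k1" (the pictures are not rectified: a ray, as slopes to the right and down, at radius r is drawn at 1 + k1 r^2 times it, then the intrinsics apply), "origin" and "orientation" of the camera in the world. Camera axes: x right, y down, z forward; pixel columns grow to the right and rows downward; lengths in m; the calibration is good to about 2 mm. A picture is of the moment at which its call begins. There is no depth.
- ticket.close_job(): hands the job in; it is judged then, once.
The state is a dict: "time": time; "joint_positions": joint angles; "qd": joint speeds; "joint_torque": joint torques, N m; "position": TCP position; "tool_rot": TCP orientation; "ft_force": force on the tool from outside, world axes, zero at the start; "torque": the same for the moment, N m; "grip_width": opening from 0.0 (shut) to 1.0 (fully open); "grip_force": force on a finger pad.
Only numpy, scipy, OpenCV 4.12 (cv2) and the standard library are available. Lean on these libraries where they do the work, as an engineer would, in place of code of your own. Each camera call takes 0.05 s, during which the arm holds its last target. There are 200 camera calls.

## Task

With closed fingers, sweep the three rejected feed rollers (red hubs) across the machine deck and off its edge into the red reject tray. Only push them: do not pick them up, they stay down on the deck until they drop off its edge. Leave the good roller with the silver hub standing where it is, and do not disturb the other things on the table.

Things in the scene. Friction and masses are not known exactly. Their poses are not given: they have to be found in the camera images.
- deck: cream machine deck with a round steel plate in its top: fixed flat slab 280 mm (x) by 300 mm (y) by 45 mm high, no rim, turned by up to 0.14 rad; origin at the centre of its underside, on the table. A tray stands along each of its edges at y = +150 and -150 mm. The rollers on it are at least 44 mm apart in its x, so each can be pushed along the deck's y without meeting another
- reject_tray: empty red open tray, fixed, 280 mm (x) by 120 mm (y) by 30 mm high, walls and floor 4 mm thick; it stands on the table about 2 mm from one of the deck's two y edges, parallel to it, either on the left or the right; its rim is 15 mm below the deck's top. Origin at the centre of its underside
- good_tray: blue open tray of the same size and shape at the opposite edge of the deck, fixed, with six good rollers already in it; not to be used. Origin at the centre of its underside
- reject_a_center (a point): rejected roller: black rubber feed roller standing upright on the deck, a plain cylinder 30 mm in diameter and 22 mm high, about 50 g, with a red painted hub on its top face. This point is its centre, 11 mm above its foot
- reject_b_center (a point): rejected roller: black rubber feed roller standing upright on the deck, a plain cylinder 30 mm in diameter and 22 mm high, about 50 g, with a red painted hub on its top face. This point is its centre, 11 mm above its foot
- reject_c_center (a point): rejected roller: black rubber feed roller standing upright on the deck, a plain cylinder 30 mm in diameter and 22 mm high, about 50 g, with a red painted hub on its top face. This point is its centre, 11 mm above its foot
- good_roller: good roller: black rubber feed roller standing upright on the deck, a plain cylinder 30 mm in diameter and 22 mm high, about 50 g, with a bare aluminium (silver) hub on its top face. It stays where it is. Origin at the centre of its foot
- reject_a: the same rejected roller with a red hub, origin at the centre of its foot
- reject_b: the same rejected roller with a red hub, origin at the centre of its foot
- reject_c: the same rejected roller with a red hub, origin at the centre of its foot
- wrench: steel wrench, 150 mm long, lying loose on the table to the right of the right-hand tray; bystander
- screwdriver: screwdriver lying loose on the table beyond the deck; bystander
- oil_bottle: yellow oil bottle with red cap, 50 mm in diameter and 120 mm high, standing well to the right; bystander, origin at the centre of its foot
- jar: glass jar with black lid, 60 mm in diameter and 70 mm high, standing beyond the deck; bystander, origin at the centre of its foot
- cup: white mug, 70 mm in diameter and 85 mm high, standing well to the left; bystander, origin at the centre of its foot

How it is judged:
By the outcome, as a careful person would: the job done as asked, in the order asked, and still so for the second after the job is handed in, with the robot touching nothing.
It also fails if it takes over 58 s, if anything falls off the work surface, if the arm or the gripper's body presses on something with over 40 N, if the wrist force passes 120 N, or if a joint passes its speed limit or range.

## Working session

There is one attempt and no reset: what is moved stays moved. The work goes in short steps, Python scripts to look and compute and a tool call to move; the robot and the scene stay as the last step left them, time stands still between calls to the robot, and variables do not carry over. Pictures are saved under pics/ and viewed, at most 10 in all, crops included, and the job is handed in when it is done.

Besides the shell and the picture viewer there is one more tool, called after ">>>" by a JSON object that holds its "name" and its "arguments", one argument or row to a line. jog_arm: Moves the arm, as the interface text tells. Its arguments: {"type":"object","properties":{"rows":{"type":"string"},"force":{"type":"number"}},"required":["rows"]}

```bash
mkdir -p pics; python3 - <<'E'
from bench import ctrl, imaging
import cv2,pickle
s=ctrl.get_state();print(s)
for n in("scene","top"):
    d=imaging.get_image(n);pickle.dump(d,open(f"pics/{n}.pkl","wb"))
    print(n,{k:v for k,v in d.items() if k!='img'})
    cv2.imwrite(f"pics/{n}0.png",cv2.resize(d['img'],(800,600),interpolation=cv2.INTER_CUBIC))
E
```

```text
{'time': 0.0, 'joint_positions': array([-1.18987995,  0.32184242, -0.07009698,  1.45172487,  0.02261926,
        1.37077323, -0.05686711]), 'qd': array([-0.00135163,  0.00076019, -0.00135124, -0.002218  , -0.00088433,
       -0.00087797, -0.00167897]), 'joint_torque': array([ 8.68834468e-05, -4.91286564e+01, -4.04148744e-01, -3.12525237e+01,
       -6.40314817e-02,  4.34589351e-02,  1.79501649e-04]), 'position': array([0.23296143, 0.60620819, 0.22142397]), 'tool_rot': array([-5.72800420e-01, -3.08868244e+00,  3.05526898e-03]), 'ft_force': array([-0.19521563, -0.56583773, -0.24044219]), 'torque': array([-0.03630859,  0.03085592,  0.05664688]), 'grip_force': 0.0, 'grip_width': 0.9964747706563565}
scene {'vertical_fov': 49.07221337512294, 'cx': 254.7616119465905, 'cy': 189.29033303214098, 'k1': 0.03300265331088435, 'origin': array([1.28018099, 0.56991918, 0.96531459]), 'orientation': array([-1.11784099, -2.41752481,  0.9953087 ])}
top {'vertical_fov': 52.28606724983458, 'cx': 255.45167368483615, 'cy': 185.77740595673302, 'k1': -0.0471400725430265, 'origin': array([0.55307271, 0.00363603, 1.46046924]), 'orientation': array([-2.16373152,  2.21901069, -0.06269462])}
```

View pics/top0.png

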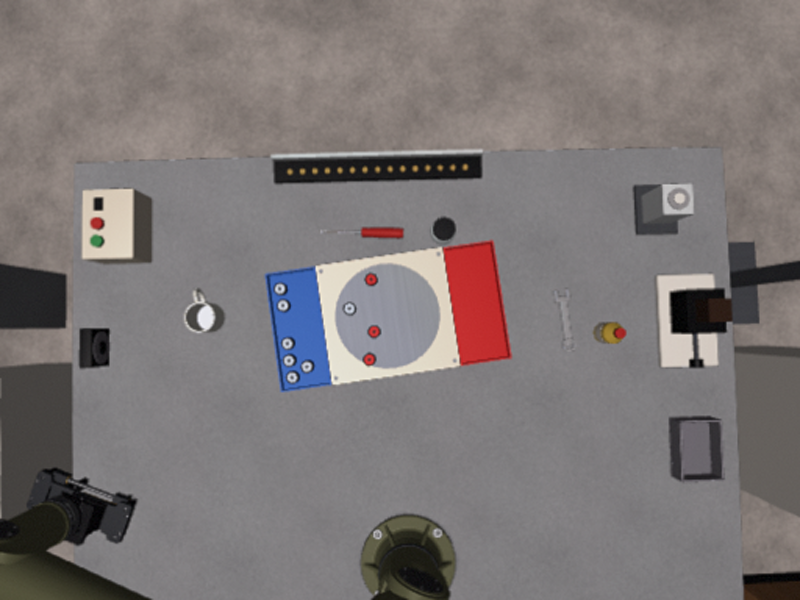

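View pics/scene0.png

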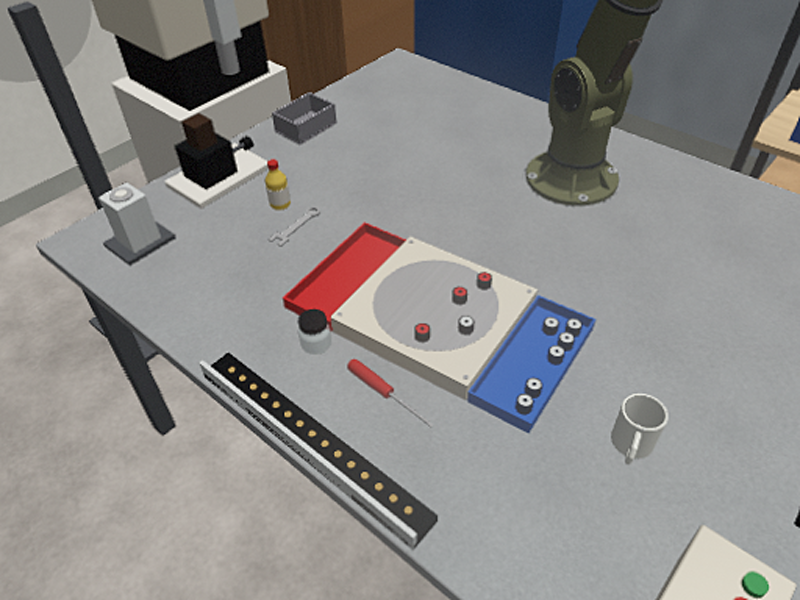

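The top view (800 px scale) shows the red tray on the right. The red hubs are at about (371,280), (374,332) and (369,359), and the silver one at (349,309). The deck corners are at about (316,267), (442,247), (460,366) and (331,385).

```bash
cat > h.py <<'E'
import numpy as np,cv2
from scipy.spatial.transform import Rotation as R
def px2w(d,uv,z):
    h=d['img'].shape[0];f=h/2/np.tan(np.radians(d['vertical_fov'])/2)
    q=(np.array(uv,float)-[d['cx'],d['cy']])/f;s=q.copy()
    for _ in range(20): s=q/(1+d['k1']*(s**2).sum(-1,keepdims=True))
    r=np.c_[s,np.ones(len(s))]@R.from_rotvec(d['orientation']).as_matrix().T
    o=np.array(d['origin']);return (o+r*((z-o[2])/r[:,2])[:,None])[:,:2]
def hubs(d):
    b,g,r=[d['img'][...,i].astype(int) for i in range(3)]
    m=((r>110)&(g<90)&(b<90)).astype('uint8')
    n,l,st,c=cv2.connectedComponentsWithStats(m)
    return [(c[i],st[i,4]) for i in range(1,n) if 8<st[i,4]<400]
E
python3 - <<'E'
import pickle,numpy as np
from h import *
for n in("top","scene"):
    d=pickle.load(open(f"pics/{n}.pkl","rb"))
    for c,a in hubs(d): print(n,c.round(1),a,px2w(d,[c],.067).round(4))
    k=0.64
    C,S=([(316,267),(442,247),(460,366),(331,385)],(349,309)) if n=="top" else ([(466,389),(332,320),(411,238),(537,291)],(466,323))
    W=px2w(d,np.array(C)*k,.045);print(W.round(4),"silver",px2w(d,[np.array(S)*k],.067).round(4))
    print("centre",W.mean(0),[np.round(W[(i+1)%4]-W[i],4) for i in range(4)])
E
```

```text
top [ 61.2 142.3] 41 [[0.8104 0.7067]]
top [244.1 148.1] 172 [[0.7704 0.0411]]
top [237.  178.3] 37 [[0.6624 0.0691]]
top [239.  211.8] 38 [[0.5427 0.0646]]
top [397.  212.7] 43 [[ 0.5247 -0.4995]]
top [235.8 229.8] 38 [[0.4795 0.0773]]
[[ 0.6945  0.1959]
 [ 0.7338 -0.0986]
 [ 0.457  -0.1321]
 [ 0.4208  0.1662]] silver [[0.5942 0.1192]]
centre [0.57652071 0.03287157] [array([ 0.0393, -0.2945]), array([-0.2768, -0.0335]), array([-0.0361,  0.2983]), array([0.2737, 0.0297])]
scene [174.  103.6] 22 [[ 0.4843 -0.5389]]
scene [309.7 176.8] 33 [[0.4817 0.0791]]
scene [293.9 186.3] 39 [[0.5446 0.0667]]
scene [270.  209.9] 44 [[0.6635 0.0714]]
scene [236.6 241.3] 240 [[0.8063 0.0738]]
scene [473.9 382.8] 9 [[0.7589 0.6812]]
[[ 0.7075  0.2055]
 [ 0.7416 -0.0839]
 [ 0.4652 -0.121 ]
 [ 0.4297  0.1708]] silver [[0.6024 0.1257]]
centre [0.58601563 0.04283091] [array([ 0.0341, -0.2894]), array([-0.2764, -0.0371]), array([-0.0355,  0.2918]), array([0.2778, 0.0347])]
```

>>> {"name": "jog_arm", "arguments": {
  "rows": "0 0 0 0 0 0.18 1; 0 0 0 0 0 0.18 1; 0 0 0 0 0 0.18 1; 0 0 0 0 0 0.18 1; 0 0 0 0 0 0.18 1"
}}

```text
time: 0.72
position: [0.233, 0.6064, 0.2219]
tool_rot: [1.867, 2.526, -0.002]
ft_force: [-0.1, 0.3, 0.4]
grip_width: 0.516
grip_force: 0.0
```

>>> {"name": "jog_arm", "arguments": {
  "rows": "0 0 0 0 0 0.18 1; 0 0 0 0 0 0 1; 0 0 0 0 0 0 1"
}}

```text
time: 1.1
position: [0.233, 0.6066, 0.2223]
tool_rot: [2.076, 2.358, -0.001]
ft_force: [0.2, -0.1, 0.1]
grip_width: 0.171
grip_force: 0.0
```

```bash
cat > go.py <<'E'
# remaining move (tool axes, cm) to deck-frame target e,n and height z
import sys;from h import *
from bench import ctrl
s=ctrl.get_state();M=R.from_rotvec(s['tool_rot']).as_matrix();t=.122
E=np.array([np.cos(t),np.sin(t),0]);N=np.array([-E[1],E[0],0])
p=s['position'];print("t",s['time'],"now e,n,z",(p@E).round(4),(p@N).round(4),p[2].round(4),"toolx.N",(M[:,0]@N).round(4),"yaw err",np.arctan2(M[1,1],M[0,1])-t,"tilt",M[:,2].round(3),"grip",s['grip_width'],"F",s['ft_force'].round(1))
for a in sys.argv[1:]:
    e,n,z=map(float,a.split(','));print(a,(M.T@(e*E+n*N+[0,0,z]-p)*100).round(2))
for nm,q in dict(A=(.663,.070),B=(.5437,.0657),C=(.4806,.0782),S=(.598,.122),ctr=(.5805,.0375)).items(): print(nm,(np.array([*q,0])@E).round(4),(np.array([*q,0])@N).round(4))
E
python3 go.py .666,.03,.12
```

```text
t 1.1 now e,n,z 0.3051 0.5738 0.2223 toolx.N 1.0 yaw err 0.005116221141263866 tilt [-0.    -0.001 -1.   ] grip 0.17061699592749166 F [ 0.2 -0.1  0.1]
.666,.03,.12 [-54.56  35.81  10.25]
A 0.6666 -0.0112
B 0.5477 -0.001
C 0.4865 0.0191
S 0.6084 0.0483
ctr 0.5807 -0.0334
```

>>> {"name": "jog_arm", "arguments": {
  "rows": "-5 3.2 0 0 0 0 1; -5 3.2 0 0 0 0 1; -5 3.2 0 0 0 0 1; -5 3.2 0 0 0 0 1; -5 3.2 0 0 0 0 1"
}}

```text
time: 1.72
position: [0.4239, 0.3769, 0.2228]
tool_rot: [-2.076, -2.357, -0.001]
ft_force: [1.7, 1.1, -0.2]
grip_width: 0.004
grip_force: 0.0
```

>>> {"name": "jog_arm", "arguments": {
  "rows": "-5 3.3 0 0 0 0 1; -5 3.3 0 0 0 0 1; -5 3.3 0 0 0 0 1; -5 3.3 0 0 0 0 1; -5 3.3 0 0 0 0 1"
}}

```text
time: 2.35
position: [0.6185, 0.1495, 0.2228]
tool_rot: [-2.076, -2.358, -0.001]
ft_force: [0.2, 0.9, -0.3]
grip_width: 0.005
grip_force: 0.0
```

>>> {"name": "jog_arm", "arguments": {
  "rows": "-3.9 3 0 0 0 0 1; 0 0 0 0 0 0 1; 0 0 0 0 0 0 1"
}}

```text
time: 2.72
position: [0.6517, 0.1165, 0.2221]
tool_rot: [-2.077, -2.356, 0.0]
ft_force: [-0.8, 0.8, -0.2]
grip_width: 0.002
grip_force: 0.0
```

```bash
python3 go.py .6666,.033,.11
```

```text
t 2.725 now e,n,z 0.661 0.0364 0.2221 toolx.N 1.0 yaw err 0.003575105642501547 tilt [-0.001  0.001 -1.   ] grip 0.0016828849580817768 F [-0.8  0.8 -0.2]
.6666,.033,.11 [-0.35  0.57 11.21]
A 0.6666 -0.0112
B 0.5477 -0.001
C 0.4865 0.0191
S 0.6084 0.0483
ctr 0.5807 -0.0334
```

Descend partway, then take a wrist look.

>>> {"name": "jog_arm", "arguments": {
  "rows": "0 0.3 3.7 0 0 0 1; 0 0.3 3.7 0 0 0 1; 0 0 3.7 0 0 0 1; 0 0 0 0 0 0 1"
}}

```text
time: 3.22
position: [0.6546, 0.1187, 0.1084]
tool_rot: [-2.072, -2.355, 0.007]
ft_force: [-0.4, 1.4, 0.2]
grip_width: 0.004
grip_force: 0.0
```

```bash
python3 go.py .6666,.025,.053; python3 - <<'E'
from bench import imaging
from h import *
d=imaging.get_image("wrist")
cv2.imwrite("pics/w1.png",cv2.resize(d['img'],(800,600)))
for c,a in hubs(d): print(c,a,px2w(d,[c],.067))
E
```

```text
t 3.225 now e,n,z 0.6642 0.0382 0.1084 toolx.N 1.0 yaw err 0.0058709328294158925 tilt [-0.007 -0.    -1.   ] grip 0.004480739933187744 F [-0.4  1.4  0.2]
.6666,.025,.053 [-1.32  0.27  5.54]
A 0.6666 -0.0112
B 0.5477 -0.001
C 0.4865 0.0191
S 0.6084 0.0483
ctr 0.5807 -0.0334
[ 22.00847458 239.66525424] 236 [[0.48493104 0.07719099]]
[379.74603175 247.73015873] 189 [[0.75382009 0.10665814]]
[ 94.26315789 252.52631579] 19 [[0.54064454 0.07426684]]
[375.37349398 290.38554217] 83 [[0.75952298 0.07060877]]
[249.5 288. ] 18 [[0.66146894 0.06012588]]
```

View pics/w1.png

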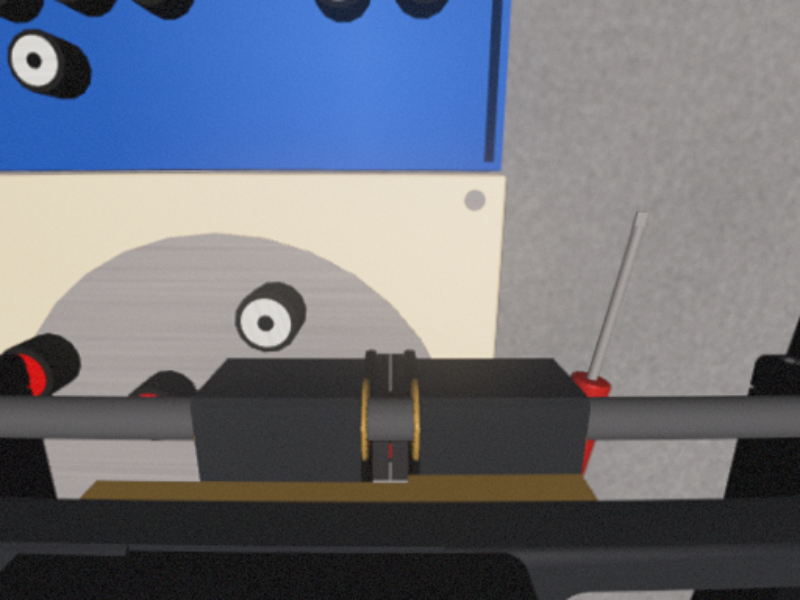

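The wrist view shows the silver roller at (266,322), well clear to the left. Roller A's red hub shows through the finger seam at (389,452), so the fingers are lined up with it.

>>> {"name": "jog_arm", "arguments": {
  "rows": "-0.4 0.1 2.7 0 0 0 1; -0.4 0.1 2.7 0 0 -0.005 1; 0 0 0 0 0 0 1; -1 0 0 0 0 0 1; -1 0 0 0 0 0 1"
}}

```text
time: 3.9
position: [0.665, 0.0888, 0.0599]
tool_rot: [2.072, 2.359, 0.005]
ft_force: [0.1, 0.6, 0.1]
grip_width: 0.006
grip_force: 0.3
```

```bash
python3 go.py .6655,-.192,.053; python3 - <<'E'
from bench import imaging
from h import *
d=imaging.get_image("top")
cv2.imwrite("pics/t1.png",cv2.resize(d['img'][130:270,160:340],None,fx=4,fy=4,interpolation=cv2.INTER_CUBIC))
E
```

```text
t 3.9 now e,n,z 0.6709 0.0072 0.0599 toolx.N 1.0 yaw err 0.007385604281346381 tilt [ 0.003  0.001 -1.   ] grip 0.005896914413212474 F [0.1 0.6 0.1]
.6655,-.192,.053 [-19.92  -0.69   0.68]
A 0.6666 -0.0112
B 0.5477 -0.001
C 0.4865 0.0191
S 0.6084 0.0483
ctr 0.5807 -0.0334
```

View pics/t1.png

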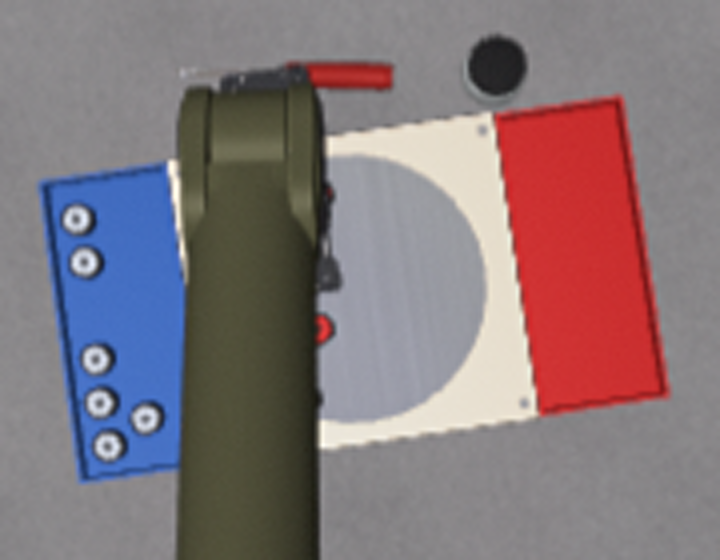

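The top crop shows the arm covering the rollers, with B at (322,328) and the tray clear on the right. The e offset has drifted 5 mm, so I'll back off, correct it and then push.

>>> {"name": "jog_arm", "arguments": {
  "rows": "1 0 0 0 0 0 1; 0.3 -0.5 0.6 0 0 -0.007 1; 0 0 0 0 0 0 1; 0 0 0 0 0 0 1"
}}

```text
time: 4.45
position: [0.6567, 0.1015, 0.0514]
tool_rot: [-2.065, -2.368, 0.001]
ft_force: [0.2, -0.3, 0.2]
grip_width: 0.003
grip_force: 0.0
```

```bash
python3 go.py .666,-.192,.053|head -2
```

```text
t 4.45 now e,n,z 0.6642 0.0208 0.0514 toolx.N 0.9999 yaw err 0.014426655152034618 tilt [-0. -0. -1.] grip 0.0030234376786673262 F [ 0.2 -0.3  0.2]
.666,-.192,.053 [-21.28  -0.13  -0.16]
```

>>> {"name": "jog_arm", "arguments": {
  "rows": "0 0.1 0 0 0 0.014 1; -1 0 0 0 0 0 1; -1 0 0 0 0 0 1; -1 0 0 0 0 0 1; -1 0 0 0 0 0 1"
}}

```text
time: 5.08
position: [0.663, 0.0607, 0.0516]
tool_rot: [2.083, 2.352, 0.0]
ft_force: [-0.3, 0.8, 0.1]
grip_width: 0.002
grip_force: 0.2
```

```bash
cat > look.py <<'E'
from bench import imaging
from h import *
t=.122;Q=np.array([[np.cos(t),np.sin(t)],[-np.sin(t),np.cos(t)]])
for n in("top","scene"):
    d=imaging.get_image(n)
    for c,a in hubs(d):
        w=Q@px2w(d,[c],.067)[0]
        if .42<w[0]<.75 and abs(w[1])<.35: print(n,a,"e,n",w.round(4))
E
python3 go.py .666,-.192,.053|head -2; python3 look.py
```

```text
t 5.075 now e,n,z 0.6654 -0.0204 0.0516 toolx.N 1.0 yaw err -0.0006053917171763845 tilt [ 0.  0. -1.] grip 0.0020852262330546692 F [-0.3  0.8  0.1]
.666,-.192,.053 [-17.16   0.07  -0.14]
scene 34 e,n [0.488  0.0197]
scene 40 e,n [ 5.484e-01 -3.000e-04]
```

>>> {"name": "jog_arm", "arguments": {
  "rows": "-1 0 0 0 0 0 1; -1 0 0 0 0 0 1; -1 0 0 0 0 0 1; -1 0 0 0 0 0 1; -1 0 0 0 0 0 1"
}}

```text
time: 5.8
position: [0.669, 0.0113, 0.0516]
tool_rot: [2.082, 2.352, 0.0]
ft_force: [0.1, 0.2, -0.3]
grip_width: 0.01
grip_force: 0.1
```

```bash
python3 go.py .666,-.192,.053|head -2; python3 look.py;python3 - <<'E'
from bench import imaging
from h import *
d=imaging.get_image("scene")
cv2.imwrite("pics/s1.png",cv2.resize(d['img'][120:290,170:390],None,fx=3.5,fy=3.5,interpolation=cv2.INTER_CUBIC))
E
```

```text
t 5.8 now e,n,z 0.6654 -0.0702 0.0516 toolx.N 1.0 yaw err -0.00023019888146877387 tilt [ 0.  0. -1.] grip 0.010100960189059219 F [ 0.1  0.2 -0.3]
.666,-.192,.053 [-12.18   0.07  -0.14]
scene 34 e,n [0.488  0.0197]
scene 40 e,n [ 0.5489 -0.    ]
```

View pics/s1.png

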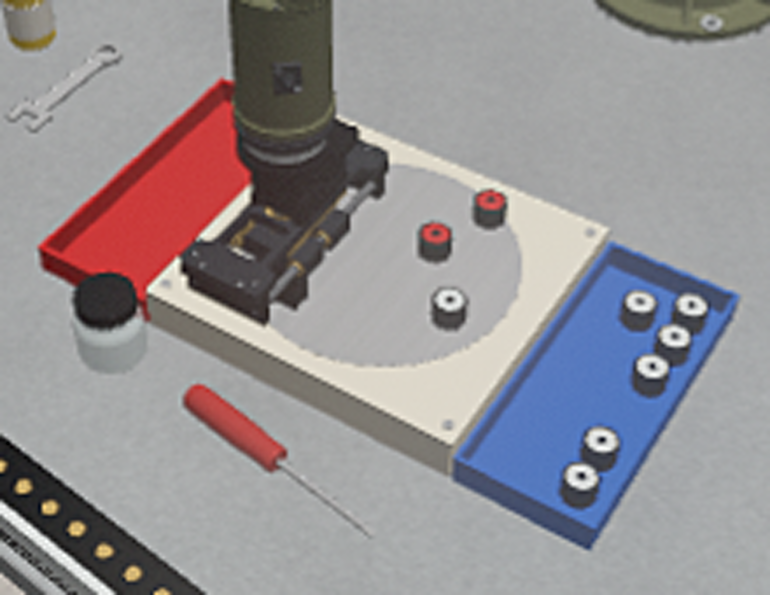

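The scene crop shows A gone from its starting spot, ahead of the fingers and hidden by the gripper. B (435,240), C (490,208), and silver (449,305) are in place. I'll continue the push.

>>> {"name": "jog_arm", "arguments": {
  "rows": "-1 0 0 0 0 0 1; -1 0 0 0 0 0 1; -1 0 0 0 0 0 1; -1 0 0 0 0 0 1; -1 0 0 0 0 0 1"
}}

```text
time: 6.58
position: [0.6751, -0.0384, 0.0516]
tool_rot: [2.082, 2.352, 0.0]
ft_force: [0.3, 0.1, -0.7]
grip_width: 0.004
grip_force: 0.1
```

>>> {"name": "jog_arm", "arguments": {
  "rows": "-1 0 0 0 0 0 1; -1 0 0 0 0 0 1; -1 0 0 0 0 0 1; -1 0 0 0 0 0 1; -1 0 0 0 0 0 1"
}}

```text
time: 7.2
position: [0.6812, -0.0877, 0.0517]
tool_rot: [2.082, 2.353, 0.0]
ft_force: [-0.3, 0.0, -0.4]
grip_width: 0.005
grip_force: 0.1
```

>>> {"name": "jog_arm", "arguments": {
  "rows": "-1 0 0 0 0 0 1; -1 0 0 0 0 0 1; -0.4 0 0 0 0 0 1; 0 0 0 0 0 0 1; 0 0 0 0 0 0 1"
}}

```text
time: 7.82
position: [0.684, -0.1103, 0.0515]
tool_rot: [-2.081, -2.353, -0.001]
ft_force: [-0.2, -0.5, -0.0]
grip_width: 0.006
grip_force: 0.0
```

>>> {"name": "jog_arm", "arguments": {
  "rows": "1 0 0 0 0 0 1; 1 0 -3 0 0 0 1; 2 0 -4 0 0 0 1; 5 -2 0 0 0 0 1; 5 -2 0 0 0 0 1"
}}

```text
time: 8.45
position: [0.6268, 0.0254, 0.1223]
tool_rot: [2.081, 2.353, 0.003]
ft_force: [-0.6, 0.5, -1.1]
grip_width: 0.008
grip_force: 0.0
```

```bash
python3 go.py .548,.035,.12|head -2; python3 look.py;python3 - <<'E'
from bench import imaging
from h import *
d=imaging.get_image("scene")
cv2.imwrite("pics/s2.png",cv2.resize(d['img'][120:290,170:390],None,fx=3.5,fy=3.5,interpolation=cv2.INTER_CUBIC))
E
```

```text
t 8.45 now e,n,z 0.6252 -0.051 0.1223 toolx.N 1.0 yaw err 0.0003822219731647314 tilt [ 0.001  0.001 -1.   ] grip 0.007536549980551953 F [-0.6  0.5 -1.1]
.548,.035,.12 [ 8.61 -7.72  0.22]
scene 34 e,n [0.488  0.0197]
scene 40 e,n [ 0.5489 -0.    ]
```

View pics/s2.png

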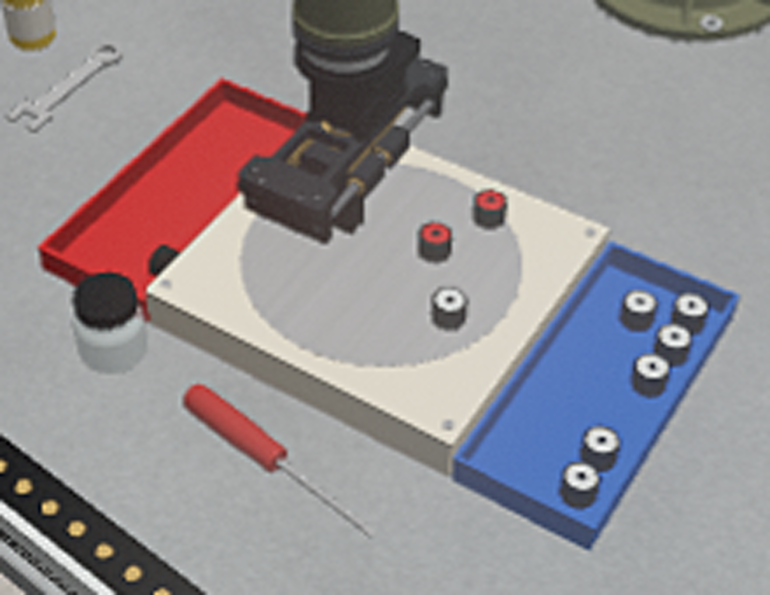

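A is in the tray at (163,260). B is next.

>>> {"name": "jog_arm", "arguments": {
  "rows": "4.3 -3.8 0 0 0 0 1; 4.3 -3.8 0 0 0 0 1; 0 0 0 0 0 0 1; 0 0 0 0 0 0 1"
}}

```text
time: 9.1
position: [0.5421, 0.0985, 0.122]
tool_rot: [2.082, 2.351, 0.001]
ft_force: [1.6, 0.4, -0.4]
grip_width: 0.007
grip_force: 0.0
```

```bash
python3 go.py .5482,.037,.053|head -2
```

```text
t 9.1 now e,n,z 0.5501 0.0318 0.122 toolx.N 1.0 yaw err -0.0004491926014076747 tilt [ 0.001 -0.    -1.   ] grip 0.007113451104212966 F [ 1.6  0.4 -0.4]
.5482,.037,.053 [ 0.53 -0.2   6.9 ]
```

>>> {"name": "jog_arm", "arguments": {
  "rows": "0.6 -0.2 0 0 0 0 1; 0 0 3 0 0 0 1; 0 0 3 0 0 0 1; 0 0 0.8 0 0 0 1; 0 0 0 0 0 0 1"
}}

```text
time: 9.72
position: [0.539, 0.1044, 0.0535]
tool_rot: [2.083, 2.352, -0.001]
ft_force: [0.0, 0.1, 0.4]
grip_width: 0.003
grip_force: 0.0
```

```bash
python3 go.py .5482,-.192,.053|head -2; python3 look.py
```

```text
t 9.725 now e,n,z 0.5476 0.038 0.0535 toolx.N 1.0 yaw err -0.0010480338594310024 tilt [-0.    -0.001 -1.   ] grip 0.0026694330359634134 F [0.  0.1 0.4]
.5482,-.192,.053 [-23.     0.08   0.06]
top 35 e,n [ 0.5469 -0.0031]
```

>>> {"name": "jog_arm", "arguments": {
  "rows": "-1 0 0 0 0 0 1; -1 0 0 0 0 0 1; -1 0 0 0 0 0 1; -1 0 0 0 0 0 1; -1 0 0 0 0 0 1"
}}

```text
time: 10.45
position: [0.5448, 0.0545, 0.0536]
tool_rot: [2.082, 2.352, 0.0]
ft_force: [-0.1, 0.3, 0.7]
grip_width: 0.002
grip_force: 0.3
```

>>> {"name": "jog_arm", "arguments": {
  "rows": "-1 0 0 0 0 0 1; -1 0 0 0 0 0 1; -1 0 0 0 0 0 1; -1 0 0 0 0 0 1; -1 0 0 0 0 0 1"
}}

```text
time: 11.08
position: [0.5509, 0.005, 0.0536]
tool_rot: [-2.082, -2.353, -0.0]
ft_force: [-0.1, -0.2, 0.0]
grip_width: 0.006
grip_force: 0.3
```

```bash
python3 go.py .5482,-.192,.053|head -2; python3 look.py
```

```text
t 11.075 now e,n,z 0.5474 -0.0621 0.0536 toolx.N 1.0 yaw err 1.0396898538628241e-05 tilt [ 0.  0. -1.] grip 0.006019299602543906 F [-0.1 -0.2  0. ]
.5482,-.192,.053 [-12.99   0.08   0.05]
top 36 e,n [0.4854 0.019 ]
scene 33 e,n [0.4877 0.0199]
```

>>> {"name": "jog_arm", "arguments": {
  "rows": "-1 0 0 0 0 0 1; -1 0 0 0 0 0 1; -1 0 0 0 0 0 1; -1 0 0 0 0 0 1; -1 0 0 0 0 0 1"
}}

```text
time: 11.8
position: [0.557, -0.0448, 0.0536]
tool_rot: [2.082, 2.353, 0.0]
ft_force: [-0.8, 0.2, -0.2]
grip_width: 0.008
grip_force: 0.1
```

>>> {"name": "jog_arm", "arguments": {
  "rows": "-1 0 0 0 0 0 1; -1 0 0 0 0 0 1; -1 0 0 0 0 0 1; -1 0 0 0 0 0 1; -1 0 0 0 0 0 1"
}}

```text
time: 12.42
position: [0.5631, -0.0941, 0.0536]
tool_rot: [-2.082, -2.353, -0.0]
ft_force: [0.4, -0.1, 0.2]
grip_width: 0.004
grip_force: 0.3
```

>>> {"name": "jog_arm", "arguments": {
  "rows": "-1 0 0 0 0 0 1; -1 0 0 0 0 0 1; -1.2 0 0 0 0 0 1; 0 0 0 0 0 0 1; 0 0 0 0 0 0 1"
}}

```text
time: 13.05
position: [0.5668, -0.1251, 0.0535]
tool_rot: [-2.082, -2.353, -0.0]
ft_force: [0.4, 0.4, 0.1]
grip_width: 0.009
grip_force: 0.0
```

>>> {"name": "jog_arm", "arguments": {
  "rows": "1 0 0 0 0 0 1; 1 0 -3 0 0 0 1; 2 0 -4 0 0 0 1; 5 -2 0 0 0 0 1; 5 -2 0 0 0 0 1"
}}

```text
time: 13.68
position: [0.5096, 0.0111, 0.1242]
tool_rot: [2.081, 2.353, 0.003]
ft_force: [-0.4, 0.6, 0.2]
grip_width: 0.006
grip_force: 0.0
```

```bash
python3 go.py .4865,.06,.12|head -2; python3 look.py;python3 - <<'E'
from bench import imaging
from h import *
d=imaging.get_image("scene")
cv2.imwrite("pics/s3.png",cv2.resize(d['img'][120:290,170:390],None,fx=3.5,fy=3.5,interpolation=cv2.INTER_CUBIC))
E
```

```text
t 13.675 now e,n,z 0.5072 -0.051 0.1242 toolx.N 1.0 yaw err 0.0005589337111698289 tilt [ 0.001  0.001 -1.   ] grip 0.005793313839644454 F [-0.4  0.6  0.2]
.4865,.06,.12 [11.1  -2.06  0.43]
top 9 e,n [0.4865 0.0264]
scene 34 e,n [0.488  0.0197]
```

View pics/s3.png

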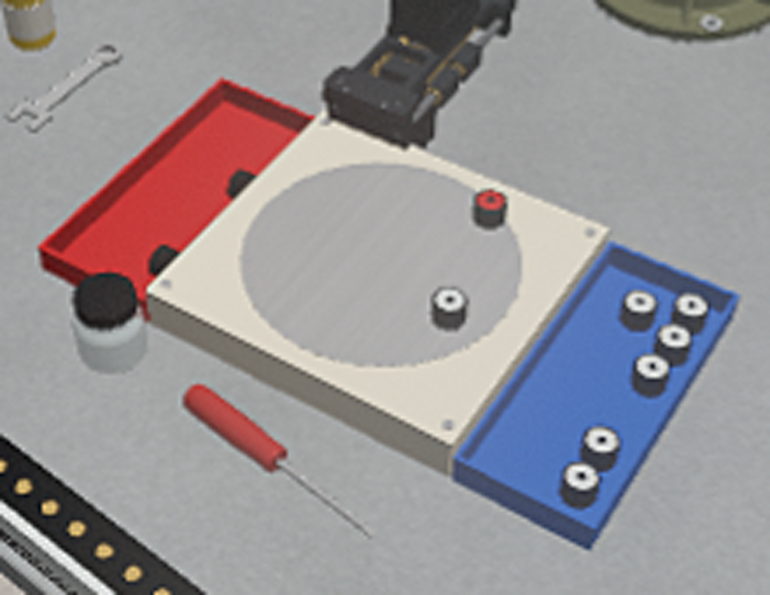

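A and B are both in the tray, at (163,260) and (240,184). Only C at (490,208) is left on the deck with the silver roller.

>>> {"name": "jog_arm", "arguments": {
  "rows": "5.5 -1 0 0 0 0 1; 5.2 -1 0 0 0 0 1; 0 0 0 0 0 0 1; 0 0 0 0 0 0 1"
}}

```text
time: 14.32
position: [0.4778, 0.1115, 0.1236]
tool_rot: [2.082, 2.351, -0.0]
ft_force: [0.2, -0.5, 0.4]
grip_width: 0.005
grip_force: 0.0
```

```bash
python3 go.py .4867,.058,.053|head -2
```

```text
t 14.325 now e,n,z 0.4878 0.0525 0.1236 toolx.N 1.0 yaw err -0.0005511057951750192 tilt [ 0.001 -0.001 -1.   ] grip 0.0046952491575403 F [ 0.2 -0.5  0.4]
.4867,.058,.053 [ 0.55 -0.12  7.06]
```

>>> {"name": "jog_arm", "arguments": {
  "rows": "0.6 -0.1 0 0 0 0 1; 0 0 3 0 0 0 1; 0 0 3 0 0 0 1; 0 0 0.9 0 0 0 1; 0 0 0 0 0 0 1"
}}

```text
time: 14.95
position: [0.4756, 0.1177, 0.0545]
tool_rot: [-2.083, -2.351, 0.001]
ft_force: [0.0, -0.2, 0.5]
grip_width: 0.01
grip_force: 0.0
```

```bash
python3 go.py .4867,-.193,.053|head -2; python3 look.py
```

```text
t 14.95 now e,n,z 0.4864 0.059 0.0545 toolx.N 1.0 yaw err -0.0012200327443910586 tilt [-0.001 -0.001 -1.   ] grip 0.009527021203953153 F [ 0.  -0.2  0.5]
.4867,-.193,.053 [-25.2    0.06   0.16]
top 37 e,n [0.4852 0.0175]
```

>>> {"name": "jog_arm", "arguments": {
  "rows": "-1 0 0.1 0 0 0 1; -1 0 0 0 0 0 1; -1 0 0 0 0 0 1; -1 0 0 0 0 0 1; -1 0 0 0 0 0 1"
}}

```text
time: 15.68
position: [0.4818, 0.068, 0.0536]
tool_rot: [2.082, 2.352, 0.0]
ft_force: [-0.5, 1.3, 0.6]
grip_width: 0.006
grip_force: 0.4
```

>>> {"name": "jog_arm", "arguments": {
  "rows": "-1 0 0 0 0 0 1; -1 0 0 0 0 0 1; -1 0 0 0 0 0 1; -1 0 0 0 0 0 1; -1 0 0 0 0 0 1"
}}

```text
time: 16.3
position: [0.4878, 0.0184, 0.0536]
tool_rot: [-2.082, -2.353, -0.0]
ft_force: [-0.5, 1.0, 0.4]
grip_width: 0.009
grip_force: 0.4
```

>>> {"name": "jog_arm", "arguments": {
  "rows": "-1 0 0 0 0 0 1; -1 0 0 0 0 0 1; -1 0 0 0 0 0 1; -1 0 0 0 0 0 1; -1 0 0 0 0 0 1"
}}

```text
time: 16.92
position: [0.4939, -0.0312, 0.0536]
tool_rot: [-2.082, -2.353, -0.0]
ft_force: [0.8, 0.2, 0.2]
grip_width: 0.003
grip_force: 0.4
```

>>> {"name": "jog_arm", "arguments": {
  "rows": "-1 0 0 0 0 0 1; -1 0 0 0 0 0 1; -1 0 0 0 0 0 1; -1 0 0 0 0 0 1; -1 0 0 0 0 0 1"
}}

```text
time: 17.55
position: [0.4999, -0.0808, 0.0535]
tool_rot: [-2.082, -2.353, -0.0]
ft_force: [-0.3, -0.1, 1.0]
grip_width: 0.005
grip_force: 0.4
```

>>> {"name": "jog_arm", "arguments": {
  "rows": "-1 0 0 0 0 0 1; -1 0 0 0 0 0 1; -1 0 0 0 0 0 1; -1 0 0 0 0 0 1; -1 0 0 0 0 0 1"
}}

```text
time: 18.18
position: [0.506, -0.1306, 0.0535]
tool_rot: [2.082, 2.353, -0.0]
ft_force: [-0.2, -0.5, 0.8]
grip_width: 0.005
grip_force: 0.0
```

>>> {"name": "jog_arm", "arguments": {
  "rows": "-0.4 0 0 0 0 0 1; 0 0 0 0 0 0 1; 0 0 0 0 0 0 1; 1 0 -1 0 0 0 1; 1 0 -4 0 0 0 1"
}}

```text
time: 18.8
position: [0.5021, -0.1124, 0.1027]
tool_rot: [-2.079, -2.35, 0.005]
ft_force: [0.3, -0.3, -0.1]
grip_width: 0.006
grip_force: 0.0
```

>>> {"name": "jog_arm", "arguments": {
  "rows": "4 0 -4 0 0 0 1; 5 0 -3 0 0 0 1; 6 0 0 0 0 0 1; 6 0 0 0 0 0 1; 6 0 0 0 0 0 1"
}}

```text
time: 19.42
position: [0.4704, 0.1568, 0.1748]
tool_rot: [2.08, 2.353, 0.003]
ft_force: [1.3, -0.6, -0.6]
grip_width: 0.005
grip_force: 0.0
```

>>> {"name": "jog_arm", "arguments": {
  "rows": "6 0 0 0 0 0 1; 6 0 0 0 0 0 1; 0 0 0 0 0 0 1; 0 0 0 0 0 0 1; 0 0 0 0 0 0 1"
}}

```text
time: 20.05
position: [0.457, 0.2717, 0.1739]
tool_rot: [2.084, 2.35, 0.0]
ft_force: [0.9, -0.8, 0.2]
grip_width: 0.004
grip_force: 0.0
```

```bash
python3 go.py |head -1; python3 - <<'E'
from bench import imaging
from h import *
a=imaging.get_image("scene")['img'][120:290,170:390];b=imaging.get_image("top")['img'][130:270,160:340]
f=lambda i:cv2.resize(i,(395,300),interpolation=cv2.INTER_CUBIC)
cv2.imwrite("pics/end.png",np.vstack([f(a),f(b)]))
E
```

```text
t 20.05 now e,n,z 0.4866 0.2141 0.1739 toolx.N 1.0 yaw err -0.002392849692360921 tilt [ 0. -0. -1.] grip 0.003751278401151435 F [ 0.9 -0.8  0.2]
```

View pics/end.png

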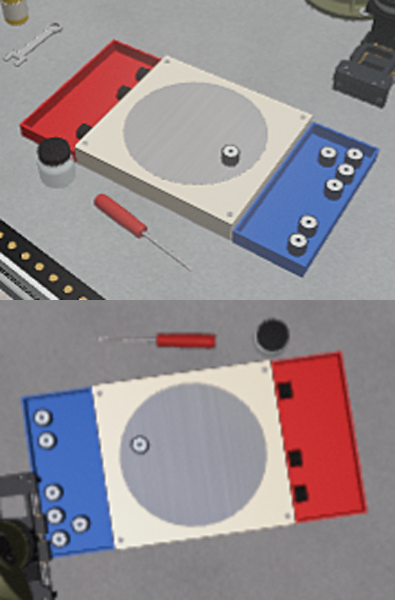

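The final pictures show all three rejects lying in the red tray, at (285,390), (295,458) and (301,494). The silver roller has not moved and the other objects are in place.

```bash
python3 -c "from bench import ticket;print(ticket.close_job())"
```

```text
the job is handed in; nothing more can be done
None
```

All three rejected rollers were pushed off the deck into the red tray, the silver-hub roller stayed where it was, nothing else looked disturbed in the final pictures, and the job was handed in at about 20 s.

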